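# Clamp a battery pack in its charging dock

## Robot

A 6-joint arm with a two-finger parallel gripper is mounted at the origin on the work surface. World frame = base frame: x ahead of the robot, y to its left, z up, the work surface at z = 0. Lengths are in m, angles in rad, forces in N, time in s.
With the tool pointing down it reaches from about 0.375 to 0.9 m from the base axis. Payload 3.1 kg.
Tool frame: the origin (TCP) lies between the finger pads; the fingertips stand 19 mm ahead of it and the grasp point (between the pads) is the TCP; z points along the fingers, y is the direction in which the jaws open and shut (so a half turn about z gives the same grasp; the last joint's range is limited). The gripper opens to 87 mm and grips with 3 to 60 N. Pads are 19 mm wide; open, the fingers measure 117 mm over their backs; the gripper's body (75 mm by 190 mm) begins 51 mm behind the grasp point.
Start: joints at [1.022, 0.527, 1.433, -0, 1.181, -0.178], TCP at [0.226, 0.583, 0.242] pointing down, gripper open.
Joint ranges: [-3.08, 3.08], [-0.75, 2.2], [0.22, 2.44], [-1.43, 4.57], [0, 2.65], [-2.85, 2.85]. Speed limits (rad/s): [2.79, 2.79, 3.14, 3.14, 3.14, 3.14].

## Interface

Orientations are given as a unit quaternion [x, y, z, w].
In Python, from rig import robot gives the robot as it stands.
- The arm moves only by the tool apply_moves, never from a script. Its argument "series" is a list of rows, each a list of 7 numbers: the shift along the tool's x, y, z in cm, then the turn, a rotation vector about the tool's x, y, z in degrees, then the opening, from 0 (shut) to 1 (fully open). In form: [[dx, dy, dz, rx, ry, rz, grip], ...]. A call has 1 to 5 rows; each row is the pose to reach, as a shift and turn from the pose commanded when the call began, along the tool's axes at that moment; what a row does not reach only later rows make up. A row lasts 1/12 s, in which the tool goes at most 41.7 mm and 7.16 degrees, less where a joint would pass 70% of its speed; a pose out of reach is approached as far as the arm can. A call with a gripper value outside its range is refused whole. The fingers move at their own pace and stop on an object; "newtons" is the grip in N (left out, the last holds). Time passes only in rows, so rows that repeat a pose let the fingers close. It gives the time, the measured TCP pose, the force and the opening at its end, in the units of the state.
- robot.get_obs(): the state, without advancing time (a new reading comes with each control period).
- robot.camera(name): name is "scene" or "side" or "wrist"; returns the picture (384x512x3 uint8, red, green, blue); there is no depth.
- robot.camera_params(name): a dict with "mtx" (3x3 intrinsics, pixels), "origin" and "rotation" of the camera in the world. Camera axes: x right, y down, z forward; pixel columns grow to the right and rows downward; lengths in m; the calibration is good to about 2 mm. The wrist camera is an equidistant fisheye: a pixel r from the principal point sees the ray r / f radians off the axis. A picture is of the moment at which its call begins: read the wrist's pose just before it. camera_params takes no time and is no camera call; for the wrist camera it gives the pose at the moment of the call.
- robot.hand_in(): hands the job in, once; it reports no verdict.
The state is a dict: "time": time; "q": joint angles; "joint_velocities": joint speeds; "joint_torque": joint torques, N m; "position": TCP position; "tool_rot": TCP orientation; "ft_force": force on the tool from outside, world axes, zero at the start; "moment": the same for the moment, N m; "grip_width": finger opening in m.
Only numpy, scipy, OpenCV 4.12 (cv2) and the standard library are available. Lean on these libraries where they do the work, as an engineer would, in place of code of your own. Each camera call takes 0.05 s, during which the arm holds its last target. There are 200 camera calls.

## Task

Put the battery pack on charge: push the dock's sliding stop so that it drives the pack fully home against the contact plate and stays snug behind it. Then turn the stop's black clamp knob clockwise, from lying along the channel to lying across it, to lock the stop there. Leave the screwdriver, the roll and the can beside the dock where they are.

Things in the scene. Friction and masses are not known exactly. Their poses are not given: they have to be found in the camera images.
- dock: charging dock fixed to the bench: aluminium bed 110 x 350 x 12 mm with two low guide rails (tops 24 mm above the bench, 70 mm apart inside) along its y axis. Origin on the bench on the channel's centre line; z up; bed from y = -205 to +145 mm. The dark steel contact plate (100 mm wide, top 97 mm above the bench) stands at the +y end, inner face at y = +130 mm; the sliding stop is at the -y end.
- plate_face (a point): point on the inner face of the contact plate, on the channel's centre line, 55 mm above the bench; axes as the dock's
- pack: loose black battery pack, 65 mm (x) x 130 mm (y) x 75 mm high, 0.5 to 1.1 kg, standing in the channel between contact plate and stop; origin at the centre of its underside, which rests on the bed 12 mm above the bench. Its y axis runs along the channel; home, its +y end touches the contact plate (origin 65 mm from the plate's face).
- stop (a joint): travel of the sliding stop along the dock's +y axis, m: 0 is fully open, grows towards the contact plate; slides with about 3 N when unclamped. At 0.090 the stop's face is exactly one pack length (130 mm) from the contact plate.
- stop_face (a point): centre line of the stop's upright jaw face that pushes the pack, 47 mm above the bench; axes as the dock's. The jaw is steel, 62 mm wide, 12 mm thick, its top 72.5 mm above the bench; behind it (dock -y) is a block 62 mm wide, 70 mm long, its top 52.5 mm above the bench.
- stop_rear (a point): centre of the stop's rear face (82 mm behind the jaw face), 37 mm above the bench, between the guide rails and standing above them; it can be pushed towards dock +y here; axes as the dock's
- clamp_grip (a point): middle of the clamp knob's bar, on its vertical turning axis, 48 mm behind the jaw face. The bar is black, 64 mm long (along this point's y axis), 14 mm wide (its x axis), from 60 to 90 mm above the bench (this point is at 77.5 mm). It rides on the stop.
- clamp (a joint): turn of the clamp knob, rad, growing clockwise seen from above: 0 is loose with the bar along the channel, 1.57 (its end stop) is tight with the bar across the channel; it starts to bite at about 0.8 and needs up to about 0.25 N m
- driver: loose screwdriver, 180 mm long, 26 mm thick, lying on the robot's side of the dock; origin below its middle; bystander
- tape: loose black roll (ring) 90 mm across, 24 mm high, beyond the dock; origin at the centre of its underside; bystander
- spray: loose aluminium can 52 mm across, 120 mm high, beyond the dock; origin at the centre of its underside; bystander

How it is judged:
By the outcome, as a careful person would: the job done as asked, in the order asked, and still so for the second after the job is handed in, with the robot touching nothing.
It also fails if it takes over 42 s, if anything falls off the work surface, if the arm or the gripper's body presses on something with over 40 N, if the wrist force passes 120 N, or if a joint passes its speed limit or range.

## Working session

There is one attempt and no reset: what is moved stays moved. The work goes in short steps, Python scripts to look and compute and a tool call to move; the robot and the scene stay as the last step left them, time stands still between calls to the robot, and variables do not carry over. Pictures are saved under pics/ and viewed, about 8 in all and at most 12, crops included, and the job is handed in when it is done.

Besides the shell and the picture viewer there is one more tool, called after ">>>" as name(argument=value, ...) on one line, values as JSON. apply_moves: Moves the arm, as the interface text tells. Its arguments: {"type":"object","properties":{"series":{"type":"array"},"newtons":{"type":"number"}},"required":["series"]}

```bash
ls; mkdir -p pics
python3 - <<'E'
from rig import robot
import cv2,numpy as np
o=robot.get_obs();print({k:np.round(v,3).tolist() for k,v in o.items()})
ims=[]
for n in["scene","side"]:
    im=robot.camera(n);p=robot.camera_params(n);print(n,{k:np.round(v,4).tolist() for k,v in p.items()})
    cv2.imwrite(f"pics/{n}0.png",im[:,:,::-1]);
E
```

```text
pics
{'time': 0.0, 'q': [1.021, 0.528, 1.434, -0.0, 1.181, -0.179], 'joint_velocities': [-0.0, -0.0, 0.0, -0.0, 0.002, -0.0], 'joint_torque': [-0.002, -44.005, -17.659, 0.063, 0.058, -0.0], 'position': [0.226, 0.582, 0.241], 'tool_rot': [0.184, 0.983, -0.001, -0.0], 'ft_force': [0.162, 0.382, -0.422], 'moment': [-0.044, -0.016, -0.0], 'grip_width': 0.087}
scene {'mtx': [[358.447, 0.0, 259.9899], [0.0, 358.447, 192.8956], [0.0, 0.0, 1.0]], 'origin': [0.8677, 0.2849, 0.6468], 'rotation': [0.3941, 0.8666, -0.2808, -0.1221]}
side {'mtx': [[413.6763, 0.0, 252.9369], [0.0, 413.6763, 191.9664], [0.0, 0.0, 1.0]], 'origin': [0.3152, 0.4649, 0.6779], 'rotation': [-0.2479, 0.9047, -0.3341, 0.0917]}
```

View pics/scene0.png

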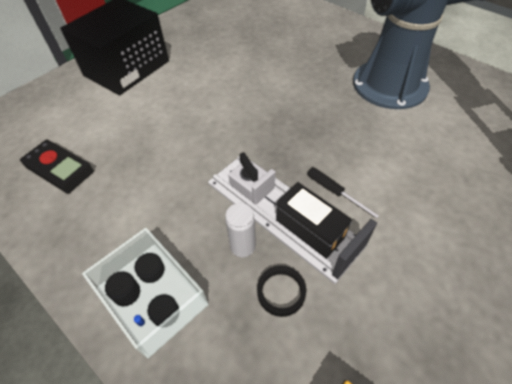

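View pics/side0.png

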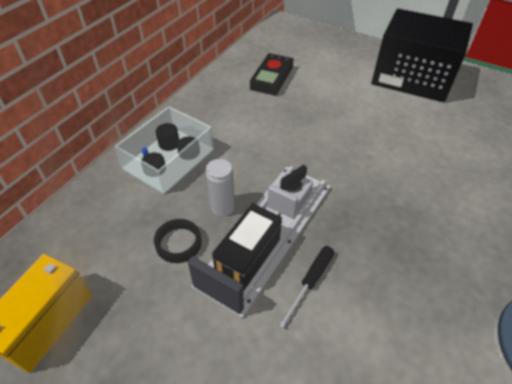

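Run:
```python
import cv2,numpy as np
a=cv2.imread("pics/scene0.png")[145:295,200:400];b=cv2.imread("pics/side0.png")[155:325,170:370]
a=cv2.resize(a,None,fx=4,fy=4,interpolation=3)
b=cv2.resize(b,None,fx=3.5,fy=3.5,interpolation=3)
cv2.imwrite("pics/c1.png",a);cv2.imwrite("pics/c2.png",b)
```

```text
(no output)
```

View pics/c1.png

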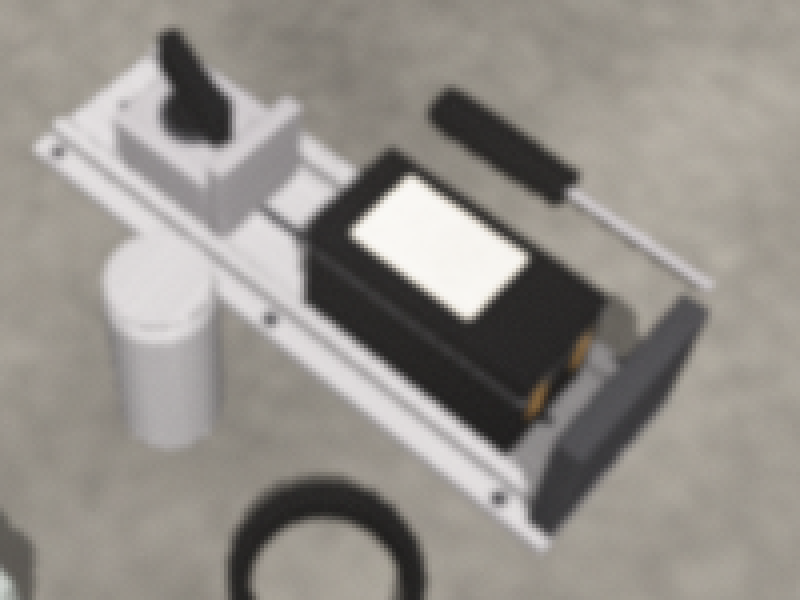

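View pics/c2.png

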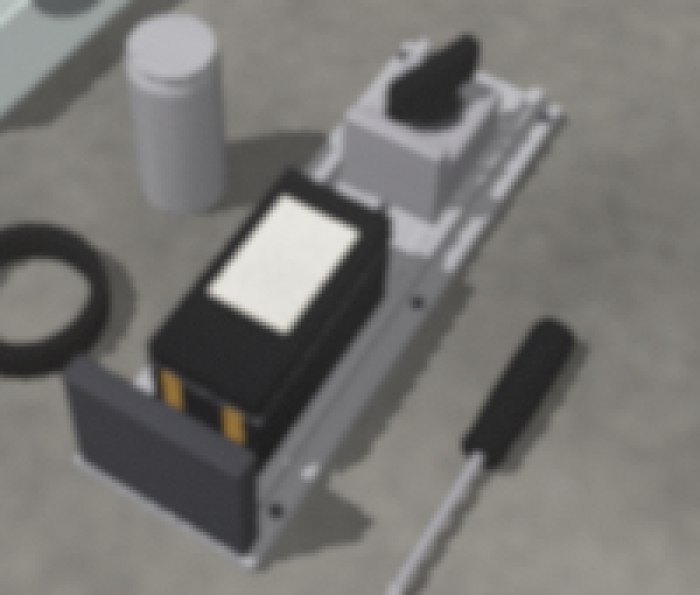

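```bash
cat > h.py <<'E'
import numpy as np
from rig import robot
from scipy.spatial.transform import Rotation as R
def cast(n,uv,z,P=None):
    p=P or robot.camera_params(n);m=np.array(p["mtx"]);r=np.array(p["rotation"])
    M=R.from_quat(r).as_matrix() if r.size==4 else r
    uv=np.atleast_2d(uv).astype(float)
    d=np.c_[(uv[:,0]-m[0,2])/m[0,0],(uv[:,1]-m[1,2])/m[1,1],np.ones(len(uv))]
    if n=="wrist":
        th=np.hypot(d[:,0],d[:,1]);s=np.where(th>1e-9,np.sin(th)/np.maximum(th,1e-9),1)
        d=np.c_[d[:,0]*s,d[:,1]*s,np.cos(th)]
    d=d@M.T;o=np.array(p["origin"])
    return o+d*((np.atleast_1d(z)-o[2])/d[:,2])[:,None]
E
python3 - <<'E'
from h import *
f=lambda a,s,o:(np.array(a)+.5)/s-.5+np.array(o)
pts1=dict(bedA=(37,148,.012),bedB=(548,545,.012),plA=(708,303,.097),plB=(578,455,.097),pk1=(392,152,.087),pk2=(308,235,.087),pk3=(605,300,.087),pk4=(525,395,.087),knob1=(170,35,.09),knob2=(222,135,.09),jawR=(292,100,.0725),jawL=(215,175,.0725),can=(160,280,.12))
pts2=dict(bedB2=(80,462,.0),bedC=(250,567,.0),bedD=(562,115,.012),plA=(255,460,.097),plB=(68,365,.097),pk1=(388,212,.087),pk2=(290,170,.087),pk4=(155,345,.087),pk3=(262,425,.087),knob1=(470,40,.09),knob2=(392,90,.09),can=(172,45,.12))
for n,P,s,o in(("scene",pts1,4,(200,145)),("side",pts2,3.5,(170,155))):
    for k,(u,v,z) in P.items(): print(n,k,np.round(cast(n,f((u,v),s,o),z)[0],4))
E
```

```text
scene bedA [ 0.5809 -0.1269  0.012 ]
scene bedB [0.5873 0.2191 0.012 ]
scene plA [0.4841 0.2178 0.097 ]
scene plB [0.584  0.2152 0.097 ]
scene pk1 [0.5026 0.0554 0.087 ]
scene pk2 [0.5672 0.0556 0.087 ]
scene pk3 [0.5063 0.1805 0.087 ]
scene pk4 [0.57   0.1807 0.087 ]
scene knob1 [ 0.5194 -0.0773  0.09  ]
scene knob2 [ 0.5509 -0.0131  0.09  ]
scene jawR [ 0.5002 -0.0103  0.0725]
scene jawL [ 0.562  -0.0083  0.0725]
scene can [0.645  0.0357 0.12  ]
side bedB2 [0.5902 0.215  0.    ]
side bedC [0.4851 0.2185 0.    ]
side bedD [ 0.47  -0.12   0.012]
side plA [0.4849 0.2106 0.097 ]
side plB [0.585  0.2134 0.097 ]
side pk1 [0.5025 0.0522 0.087 ]
side pk2 [0.5599 0.054  0.087 ]
side pk4 [0.5605 0.179  0.087 ]
side pk3 [0.4943 0.1895 0.087 ]
side knob1 [ 0.5194 -0.0768  0.09  ]
side knob2 [ 0.5393 -0.0208  0.09  ]
side can [0.6443 0.0352 0.12  ]
```

>>> apply_moves(series=[[-51,-47.7,0,0,0,0,1],[-51,-47.7,0,0,0,0,1],[-51,-47.7,0,0,0,0,1],[-51,-47.7,0,0,0,0,1],[-51,-47.7,0,0,0,0,1]])

```text
time: 0.52
position: [0.3167, 0.3929, 0.2412]
tool_rot: [0.184, 0.983, -0.0, -0.0]
ft_force: [0.3, -0.5, -0.7]
grip_width: 0.0872
```

>>> apply_moves(series=[[-35,-32.5,0,0,0,0,1],[-35,-32.5,0,0,0,0,1],[-35,-32.5,0,0,0,0,1],[-35,-32.5,0,0,0,0,1],[-35,-32.5,0,0,0,0,1]])

```text
time: 0.93
position: [0.4078, 0.2054, 0.2414]
tool_rot: [0.184, 0.983, -0.0, -0.0]
ft_force: [0.7, 0.2, -0.1]
grip_width: 0.0871
```

>>> apply_moves(series=[[-20,-18,0,0,0,0,1],[-20,-18,0,0,0,0,1],[-20,-18,0,0,0,0,1],[-20,-18,0,0,0,0,1],[-20,-18,0,0,0,0,1]])

```text
time: 1.35
position: [0.5017, 0.0192, 0.2413]
tool_rot: [0.185, 0.983, 0.0, -0.0]
ft_force: [1.1, -0.0, -0.5]
grip_width: 0.087
```

>>> apply_moves(series=[[-4,-4.5,0,0,0,85,1],[-4,-4.5,0,0,0,85,1],[-4,-4.5,0,0,0,85,1],[-4,-4.5,0,0,0,85,1],[-4,-4.5,0,0,0,85,1]])

```text
time: 1.77
position: [0.5222, -0.0359, 0.241]
tool_rot: [0.481, 0.877, -0.0, -0.001]
ft_force: [-0.6, -0.1, -0.5]
grip_width: 0.087
```

>>> apply_moves(series=[[0,0,0,0,0,50,1],[0,0,0,0,0,50,1],[0,0,0,0,0,50,1],[0,0,0,0,0,50,1],[0,0,0,0,0,50,1]])

```text
time: 2.18
position: [0.522, -0.0351, 0.2412]
tool_rot: [0.727, 0.687, -0.0, -0.0]
ft_force: [-0.3, -0.1, 0.5]
grip_width: 0.0871
```

>>> apply_moves(series=[[0,0,0,0,0,14,1],[0,0,0,0,0,14,1],[0,0,0,0,0,14,1]])

```text
time: 2.43
position: [0.5221, -0.0351, 0.2412]
tool_rot: [0.804, 0.595, -0.0, -0.0]
ft_force: [-0.6, -0.6, 0.2]
grip_width: 0.0874
```

Run:
```python
from h import *
import cv2,json
P=robot.camera_params("wrist");im=robot.camera("wrist");o=robot.get_obs()
print(o["time"],o["position"],o["tool_rot"],o["q"],np.round(np.array(P["mtx"])[:2].tolist(),1))
json.dump({k:np.array(v).tolist() for k,v in P.items()},open("P1.json","w"))
cv2.imwrite("pics/w1.png",im[:,:,::-1])
cv2.imwrite("pics/w1b.png",cv2.resize(im[:,:,::-1],(800,600),interpolation=2))
```

```text
2.4833 [ 0.52210331 -0.03507423  0.24123547] [ 8.02409738e-01  5.96773335e-01 -2.88446644e-04 -3.41218539e-04] [-2.80799669e-01  3.91908197e-01  1.68582610e+00 -5.23481449e-05
  1.06475079e+00  1.10742071e-02] [[297.3   0.  255.3]
 [  0.  297.3 189.8]]
```

View pics/w1b.png

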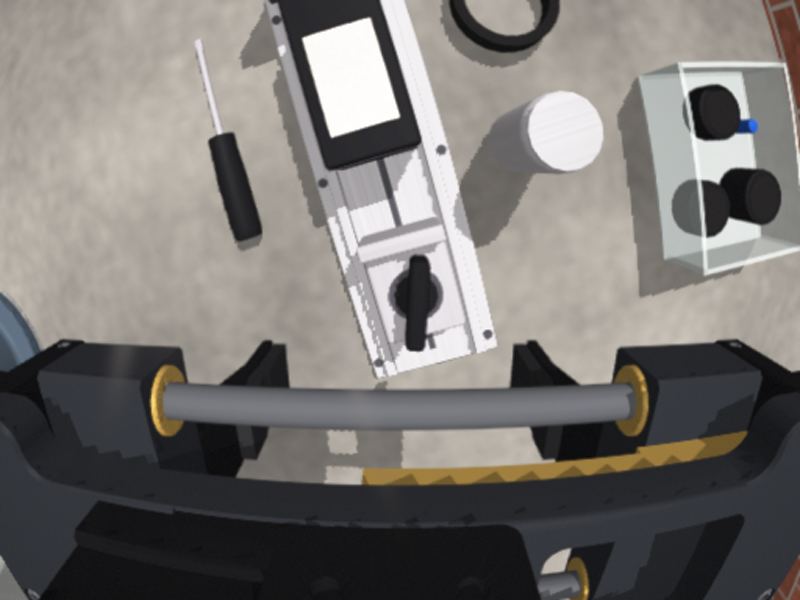

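Run:
```python
from h import *
import json
P=json.load(open("P1.json"))
for n,u,v,z in [("knob+",419,256,.09),("knob-",415,348,.09),("jawfL",360,243,.0725),("jawfR",441,224,.0725),("jawbL",362,258,.0725),("jawbR",444,241,.0725),("bedL",379,378,.012),("bedR",497,347,.012),("packL",325,167,.087),("packR",420,143,.087),("screwL",379,362,.012),("screwR",488,334,.012),("screwL2",323,183,.012),("screwR2",441,149,.012)]:
    print(n,np.round(cast("wrist",[(u+.5)*.64-.5,(v+.5)*.64-.5],z,P)[0],4))
```

```text
knob+ [ 0.5396 -0.0194  0.09  ]
knob- [ 0.5191 -0.0797  0.09  ]
jawfL [ 0.5035 -0.0022  0.0725]
jawfR [ 0.56   -0.0058  0.0725]
jawbL [ 0.5016 -0.0126  0.0725]
jawbR [ 0.5587 -0.0176  0.0725]
bedL [ 0.4741 -0.1288  0.012 ]
bedR [ 0.5818 -0.1312  0.012 ]
packL [0.4989 0.0536 0.087 ]
packR [0.5612 0.0501 0.087 ]
screwL [ 0.4789 -0.1139  0.012 ]
screwR [ 0.5769 -0.1169  0.012 ]
screwL2 [0.4822 0.0461 0.012 ]
screwR2 [0.5803 0.0442 0.012 ]
```

>>> apply_moves(series=[[-1.2,1.1,4,0,0,2,1],[-1.2,1.1,8,0,0,2,1],[-1.2,1.1,11,0,0,2,1],[-1.2,1.1,13,0,0,2,1],[-1.2,1.1,13,0,0,2,1]])

```text
time: 2.9
position: [0.5263, -0.0491, 0.1074]
tool_rot: [0.813, 0.583, -0.003, -0.004]
ft_force: [-0.6, -0.2, 0.0]
grip_width: 0.087
```

>>> apply_moves(series=[[0,0,1.5,0,0,0,1],[0,0,2.9,0,0,0,1],[0,0,2.9,0,0,0,1]])

```text
time: 3.15
position: [0.5288, -0.0496, 0.0817]
tool_rot: [0.813, 0.582, -0.001, -0.001]
ft_force: [-0.4, 0.2, 0.2]
grip_width: 0.0868
```

>>> apply_moves(series=[[0,0,0,0,0,0,0.4],[0,0,0,0,0,0,0.1],[0,0,0,0,0,0,0.1],[0,0,0,0,0,0,0.1],[0,0,0,0,0,0,0.1]], newtons=35)

```text
time: 3.57
position: [0.5299, -0.0499, 0.0834]
tool_rot: [0.813, 0.582, 0.0, 0.001]
ft_force: [0.1, -0.8, 0.5]
grip_width: 0.0614
```

>>> apply_moves(series=[[0,0,0,0,0,0,0],[0,0,0,0,0,0,0],[0,0,0,0,0,0,0],[0,0,0,0,0,0,0],[0,0,0,0,0,0,0]])

```text
time: 3.98
position: [0.5294, -0.0498, 0.0825]
tool_rot: [0.813, 0.582, -0.0, -0.0]
ft_force: [-0.2, 0.0, -0.2]
grip_width: 0.0282
```

>>> apply_moves(series=[[0,0,0,0,0,0,0],[0,0,0,0,0,0,0],[0,0,0,0,0,0,0],[0,0,0,0,0,0,0],[0,0,0,0,0,0,0]])

```text
time: 4.4
position: [0.5303, -0.0501, 0.0825]
tool_rot: [0.814, 0.581, 0.001, 0.001]
ft_force: [3.1, -0.7, -2.9]
grip_width: 0.0138
```

>>> apply_moves(series=[[1.0,-0.3,0,0,0,0,0],[2.1,-0.7,0,0,0,0,0],[3.2,-1.0,0,0,0,0,0],[4.3,-1.4,0,0,0,0,0],[4.8,-1.5,0,0,0,0,0]])

```text
time: 4.82
position: [0.5317, 0.0016, 0.0826]
tool_rot: [0.813, 0.582, 0.001, 0.001]
ft_force: [3.8, -3.3, -3.8]
grip_width: 0.0137
```

>>> apply_moves(series=[[0.5,-0.15,0,0,0,0,0],[1.0,-0.3,0,0,0,0,0],[1.5,-0.5,0,0,0,0,0],[1.9,-0.6,0,0,0,0,0],[1.9,-0.6,0,0,0,0,0]])

```text
time: 5.23
position: [0.5321, 0.02, 0.0826]
tool_rot: [0.813, 0.582, 0.0, 0.001]
ft_force: [4.0, -4.8, -4.5]
grip_width: 0.0137
```

>>> apply_moves(series=[[0.2,-0.06,0,0,0,0,0],[0.4,-0.12,0,0,0,0,0],[0.4,-0.12,0,0,0,0,0]])

```text
time: 5.48
position: [0.5322, 0.0234, 0.0826]
tool_rot: [0.813, 0.582, -0.0, 0.001]
ft_force: [3.5, -7.0, -4.3]
grip_width: 0.0139
```

>>> apply_moves(series=[[0.2,-0.06,0,0,0,0,0],[0.2,-0.06,0,0,0,0,0]])

```text
time: 5.65
position: [0.5323, 0.0254, 0.0826]
tool_rot: [0.813, 0.582, -0.0, 0.001]
ft_force: [3.7, -7.0, -6.0]
grip_width: 0.0138
```

>>> apply_moves(series=[[0.15,-0.05,0,0,0,0,0],[0.15,-0.05,0,0,0,0,0]])

```text
time: 5.82
position: [0.5323, 0.0268, 0.0826]
tool_rot: [0.813, 0.582, -0.0, 0.002]
ft_force: [3.3, -8.4, -3.7]
grip_width: 0.0137
```

>>> apply_moves(series=[[0.15,-0.05,0,0,0,0,0],[0.15,-0.05,0,0,0,0,0]])

```text
time: 5.98
position: [0.5324, 0.0284, 0.0826]
tool_rot: [0.813, 0.582, -0.0, 0.002]
ft_force: [3.3, -7.4, -4.5]
grip_width: 0.0137
```

>>> apply_moves(series=[[0.1,-0.03,0,0,0,0,0],[0.1,-0.03,0,0,0,0,0]])

```text
time: 6.15
position: [0.5324, 0.0293, 0.0826]
tool_rot: [0.813, 0.582, -0.0, 0.001]
ft_force: [3.5, -8.3, -3.4]
grip_width: 0.0136
```

>>> apply_moves(series=[[0.1,-0.03,0,0,0,0,0],[0.1,-0.03,0,0,0,0,0]])

```text
time: 6.32
position: [0.5324, 0.0302, 0.0826]
tool_rot: [0.813, 0.582, -0.0, 0.002]
ft_force: [2.7, -9.3, -4.5]
grip_width: 0.0138
```

>>> apply_moves(series=[[0.1,-0.03,0,0,0,0,0],[0.1,-0.03,0,0,0,0,0]])

```text
time: 6.48
position: [0.5324, 0.0303, 0.0826]
tool_rot: [0.813, 0.583, -0.001, 0.002]
ft_force: [1.8, -12.0, -4.4]
grip_width: 0.014
```

>>> apply_moves(series=[[0.1,-0.03,0,0,0,0,0],[0.1,-0.03,0,0,0,0,0]])

```text
time: 6.65
position: [0.5324, 0.0304, 0.0826]
tool_rot: [0.812, 0.583, -0.001, 0.003]
ft_force: [2.9, -16.7, -3.9]
grip_width: 0.0136
```

>>> apply_moves(series=[[0.1,-0.03,0,0,0,0,0],[0.1,-0.03,0,0,0,0,0]])

```text
time: 6.82
position: [0.5324, 0.0305, 0.0826]
tool_rot: [0.812, 0.583, -0.002, 0.003]
ft_force: [1.4, -19.6, -4.7]
grip_width: 0.0139
```

Run:
```python
from h import *
import cv2
a=robot.camera("scene")[145:295,200:400,::-1];b=robot.camera("side")[155:305,170:370,::-1]
cv2.imwrite("pics/d1.png",cv2.resize(np.hstack([a,b]),None,fx=2,fy=2,interpolation=2))
print(robot.get_obs()["ft_force"])
```

```text
[  2.58959466 -19.0433401   -4.64934521]
```

View pics/d1.png

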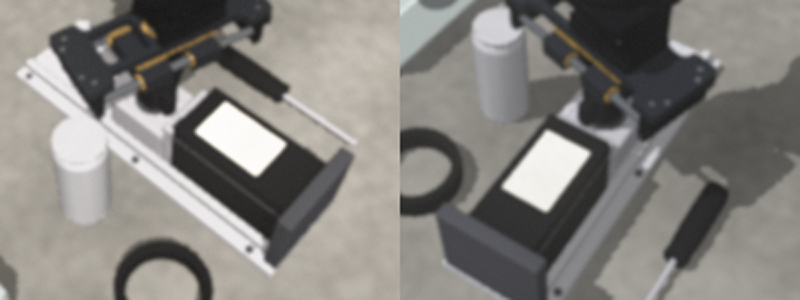

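The picture shows the pack flush against the plate (plate around (310,200) on the left), with the jaw touching the pack and the can clear. Now I turn the knob.

>>> apply_moves(series=[[0,0,0,0,0,6,0],[0,0,0,0,0,12,0],[0,0,0,0,0,18,0],[0,0,0,0,0,24,0],[0,0,0,0,0,30,0]])

```text
time: 7.33
position: [0.5344, 0.0293, 0.0826]
tool_rot: [0.936, 0.352, 0.001, 0.005]
ft_force: [5.0, -24.3, -7.7]
grip_width: 0.014
```

>>> apply_moves(series=[[0,0,0,0,0,5,0],[0,0,0,0,0,10,0],[0,0,0,0,0,15,0],[0,0,0,0,0,20,0],[0,0,0,0,0,25,0]])

```text
time: 7.75
position: [0.5354, 0.0276, 0.0827]
tool_rot: [0.99, 0.142, 0.002, 0.007]
ft_force: [4.8, -30.4, -8.4]
grip_width: 0.0135
```

Run:
```python
from h import *
o=robot.get_obs();M=R.from_quat(o["tool_rot"]).as_matrix()
print(np.degrees(np.arctan2(M[1,0],M[0,0])),o["ft_force"],o["moment"],o["q"][5],o["position"])
```

```text
16.344661409880246 [  4.76277431 -30.40741398  -8.44643014] [-4.99564862 -0.59581962  0.28462909] 1.1481622264943259 [0.53536148 0.02763015 0.08270975]
```

>>> apply_moves(series=[[0,0.1,0,0,0,5,0],[0.1,0.15,0,0,0,10,0],[0.1,0.2,0,0,0,15,0],[0.1,0.2,0,0,0,18,0],[0.1,0.2,0,0,0,18,0]])

```text
time: 8.17
position: [0.5356, 0.0261, 0.0828]
tool_rot: [1.0, -0.013, 0.002, 0.006]
ft_force: [4.2, -30.0, -6.2]
grip_width: 0.0137
```

```bash
cat > s.py <<'E'
from h import *
o=robot.get_obs();M=R.from_quat(o["tool_rot"]).as_matrix()
print(np.degrees(np.arctan2(M[1,0],M[0,0])),o["ft_force"],o["moment"],o["q"][5],o["position"])
E
python3 s.py
```

```text
-1.5433960571306022 [  4.21187907 -30.0135436   -6.15040336] [-4.90216096 -0.24186832  0.08595029] 1.4573898305362616 [0.53563354 0.02609979 0.08275397]
```

>>> apply_moves(series=[[0,0,0,0,0,3,0],[0,0,0,0,0,3,0]])

```text
time: 8.33
position: [0.5358, 0.0261, 0.0828]
tool_rot: [0.999, -0.039, 0.002, 0.006]
ft_force: [3.1, -28.5, -6.1]
grip_width: 0.014
```

```bash
python3 s.py
```

```text
-4.417902341786545 [  3.07938706 -28.53955255  -6.14807389] [-4.77354096 -0.36566858  0.60985528] 1.5082396150225477 [0.53584756 0.0260922  0.08275337]
```

>>> apply_moves(series=[[0,0.2,0,0,0,-1,0],[0,0.4,0,0,0,-2,0],[0,0.5,0,0,0,-3,0],[0,0.5,0,0,0,-3,0]])

```text
time: 8.67
position: [0.5357, 0.0257, 0.0827]
tool_rot: [1.0, -0.015, 0.003, 0.002]
ft_force: [5.7, -10.2, -5.9]
grip_width: 0.0137
```

```bash
python3 s.py
```

```text
-1.7464401414566133 [  5.73098985 -10.20867257  -5.9320048 ] [-1.81484484 -0.80696407  0.03997183] 1.4462255315154915 [0.53573837 0.02566602 0.0827355 ]
```

>>> apply_moves(series=[[0,0,0,0,0,0,0.3],[0,0,0,0,0,0,0.3],[0,0,0,0,0,0,0.3],[0,0,0,0,0,0,0.3]])

```text
time: 9.0
position: [0.5311, 0.0292, 0.0824]
tool_rot: [1.0, -0.016, -0.002, -0.0]
ft_force: [0.2, 0.1, 0.3]
grip_width: 0.0249
```

```bash
python3 s.py
```

```text
-1.8444625235378758 [0.16390782 0.08451114 0.291604  ] [-0.03604006  0.16959167 -0.03397844] 1.4469944301395123 [0.53107914 0.02923398 0.08237537]
```

>>> apply_moves(series=[[0,0.3,0,0,0,0,0.3],[0,0.3,-3,0,0,0,0.3],[0,0.3,-7,0,0,0,0.3],[0,0.3,-11,0,0,0,0.3],[0,0.3,-15,0,0,0,0.3]])

```text
time: 9.42
position: [0.5314, 0.0258, 0.2337]
tool_rot: [1.0, -0.016, -0.001, -0.0]
ft_force: [0.6, -0.6, -0.3]
grip_width: 0.0258
```

>>> apply_moves(series=[[-4,10,0,0,0,0,0.3],[-4,12,0,0,0,0,0.3],[-4,16,0,0,0,0,0.3],[-4,16,0,0,0,0,0.3],[-4,16,0,0,0,0,0.3]])

```text
time: 9.83
position: [0.4868, -0.1395, 0.233]
tool_rot: [1.0, -0.019, 0.0, 0.002]
ft_force: [0.5, 0.7, 0.2]
grip_width: 0.0261
```

Run:
```python
from h import *
import cv2
a=robot.camera("scene")[145:295,200:400,::-1];b=robot.camera("side")[155:305,170:370,::-1]
cv2.imwrite("pics/e1.png",cv2.resize(np.hstack([a,b]),None,fx=2,fy=2,interpolation=2))
o=robot.get_obs();print(o["time"],o["position"])
```

```text
9.9333 [ 0.48670216 -0.13427623  0.2324637 ]
```

View pics/e1.png

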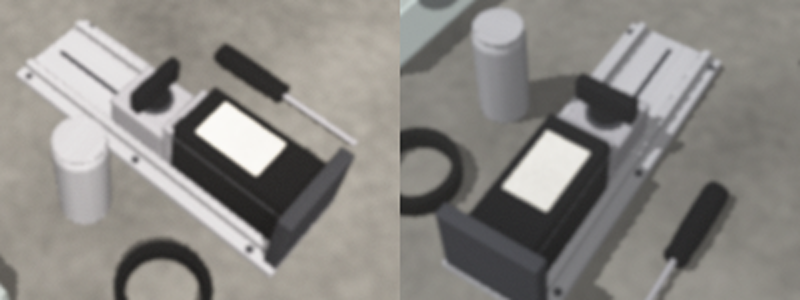

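Pack home, jaw on the pack, bar across (scene ends about (176,62)–(136,105), side about (578,82)–(636,112)). A numeric check of the bar angle follows.

Run:
```python
from h import *
f=lambda a,o:(np.array(a)+.5)/2-.5+np.array(o)
for n,A,o in(("scene",[(174,60),(136,98)],(200,145)),("side",[(578-400,78),(636-400,100)],(170,155))):
    p=cast(n,f(A,o),.09);d=p[0]-p[1];print(n,p.round(4).tolist(),np.degrees(np.arctan2(d[1],d[0])),np.linalg.norm(d))
```

```text
scene [[0.5031, 0.0283, 0.09], [0.5629, 0.0299, 0.09]] -178.46502109376834 0.059812489735211014
side [[0.5602, 0.0306, 0.09], [0.5015, 0.0265, 0.09]] 4.0936547966760655 0.05879752938119474
```

```bash
python3 -c "
from rig import robot
print(robot.hand_in())"
```

```text
the job is handed in; nothing more can be done
None
```

The pack is on charge. It is home against the contact plate, with the stop snug behind it and the clamp knob turned across the channel. I handed the job in at about 10 s of the 42 s allowed; no verdict came back.

**Push:** I gripped the knob bar from above and slid the stop about 80 mm towards the plate. The pack stopped against the plate and the push force rose from about 8 N to 20 N. The pictures showed the pack touching both the plate and the jaw.

**Clamp:** Still pressing, I turned the knob clockwise about 73° to its end stop, where the wrist moment rose to about 0.6 N m. The knob did not start exactly along the channel; it was already turned by about 17°.

**Last checks:**
- **Bar angle:** the scene camera puts the bar within a degree of square across the channel. The side camera reads about 5° off square. I put that down to coarse pixel picking and did not look further.
- **Forces:** the highest wrist force I read was about 32 N, during the turn, and it returned to zero after release.
- **Bystanders:** the screwdriver, roll and can look unmoved in the last pictures, judged by eye.

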